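# Seat a sample cell in the light path of a bench light tester

## Robot

A 6-joint arm with a two-finger parallel gripper is mounted at the origin on the work surface. World frame = base frame: x ahead of the robot, y to its left, z up, the work surface at z = 0. Lengths are in mm, angles in rad, forces in N, time in s.
With the tool pointing down it reaches from about 350 to 975 mm from the base axis. Payload 7.1 kg.
Tool frame: the origin (TCP) lies midway between the tips of the shut fingers; the grasp point (between the pads) lies pinch_z behind it (pinch_z is the distance from the TCP to the grasp point, in mm); z points along the fingers, y is the line along which they close (so a half turn about z gives the same grasp; the last joint's range is limited). The gripper opens to 88 mm and grips with 3 to 60 N. Pads are 20 mm wide; open, the fingers measure 115 mm over their backs; the gripper's body (75 mm by 178 mm) begins 61 mm behind the grasp point.
Start: joints at [-1.186, 0.423, 1.63, -0, 1.089, -0.019], TCP at [245.588, -574.71, 222.675] pointing down, gripper open.
Joint ranges: [-3, 3], [-0.9, 2.11], [0.09, 2.58], [-1.31, 4.45], [0.11, 2.69], [-2.54, 2.54]. Speed limits (rad/s): [2.39, 2.39, 3.01, 3.14, 3.14, 3.14].

## Interface

Orientations are given as a rotation vector (axis times angle).
In Python, from workcell import get_obs, get_image, close_job, pinch_z gives the robot as it stands.
- The arm moves only by the tool jog_arm, never from a script. Its argument "commands" is a list of rows, each a list of 3 entries, a list of its own where there are three numbers: the gripper command: -1 is shut, 1 is fully open, values between are in proportion, then the shift along the tool's x, y, z as a fraction of full scale, then the turn, a rotation vector about the tool's x, y, z as a fraction of full scale. In form: [[gripper, [tx, ty, tz], [rx, ry, rz]], ...]. A call has 1 to 10 rows; each row shifts and turns the commanded pose from where the row before left it, along the tool's axes as they then stand; what a row does not reach is not made up. Full scale, the value 1, is 0.1 m for a shift and 45 degrees for a turn. A row lasts 1/10 s, in which the tool goes at most 50 mm and 8.59 degrees, less where a joint would pass 70% of its speed; a pose out of reach is approached as far as the arm can. A call with a number of a shift or a turn outside -1 to 1 is refused whole. A call with a gripper value outside its range is refused whole. The fingers move at their own pace and stop on an object; the grip force is fixed at half the most. Time passes only in rows, so rows that do not move let the fingers close. It gives the time, the measured TCP pose, the force, the opening and the grip force at its end, in the units of the state.
- get_obs(): the state, without advancing time (a new reading comes with each control period).
- get_image(name): name is "side" or "top" or "wrist"; returns a dict with "image" (420x560x3 uint8, blue, green, red), "z_map" (420x560 float32, mm along the optical axis (not along the pixel's ray), 0 where there is no reading), "intrinsics" (3x3 intrinsics, pixels), "k1" (the pictures are not rectified: a ray, as slopes to the right and down, at radius r is drawn at 1 + k1 r^2 times it, then the intrinsics apply), "eye" and "orientation" of the camera in the world; the wrist camera has in their place "mount" (4x4, takes a point from camera to tool coordinates, whose origin is the TCP and whose axes are the flange's). Camera axes: x right, y down, z forward; pixel columns grow to the right and rows downward; lengths in mm; the calibration is good to about 2 mm. A picture is of the moment at which its call begins: read the wrist's pose just before it.
- close_job(): hands the job in; it is judged then, once.
The state is a dict: "t": time; "qpos": joint angles; "qvel": joint speeds; "joint_torque": joint torques, N m; "ee_pos": TCP position; "orientation": TCP orientation; "ft_force": force on the tool from outside, world axes, zero at the start; "moment": the same for the moment, N m; "width": finger opening in mm; "grasp_force": force on a finger pad.
Only numpy, scipy, OpenCV 4.12 (cv2) and the standard library are available. Lean on these libraries where they do the work, as an engineer would, in place of code of your own. Each camera call takes 0.05 s, during which the arm holds its last target. There are 200 camera calls.

## Task

Take the tall sample cell with the two clear faces and set it upright in the square pocket of the light tester, with one clear face looking at the lamp and the other at the detector. Push it past the sprung jaw until it is fully home on the rest inside the pocket - feel for the rest, its height is set differently each time - but never press on the rest with more than 20 N, nor lean on any of the tester with over 40 N; then let go. Leave the other things on the bench where they are.

Things in the scene. Friction and masses are not known exactly. Their poses are not given: they have to be found in the camera images.
- cell: The sample cell: upright square bar, 26 x 26 mm in plan, 90 mm tall, about 90 g, standing at any yaw. Origin at the centre of its underside, z up. Its two clear see-through faces look along its +y and -y (alike, half a turn makes no difference); the sides towards +x and -x are ribbed opaque black. From above: black strip, clear middle, black strip.
- foot (a point): Centre of the cell's underside (the origin of cell).
- tester: Light tester, fixed to the bench: black base 130 (x) x 300 (y) x 12 mm, origin at the centre of its underside, z up. The light path runs along its y axis over the pocket, 85 mm above the bench, from the lamp (grey box, 111 mm high, y 70 to 146 mm) to the detector (black box, 104 mm high, y -73 to -133 mm). At home the cell's y axis lies along this y axis, either way round.
- lamp (a point): Centre of the front of the lamp's dark barrel (34 mm across), at tester y = +48 mm, 85 mm above the bench.
- detector (a point): Centre of the front of the detector's barrel (28 mm across), at tester y = -48 mm, 85 mm above the bench.
- pocket (a point): Centre of the mouth of the aluminium pocket, 60 mm above the bench, at tester x = y = 0, where the cell's axis ends up; axes as the tester's. Walls facing +-y stand 28.4 mm apart; a fixed wall on the -x side has its face at x = -13 mm; the sprung jaw is on the +x side. All lean outwards above about 53 mm: the mouth is about 31 mm wide in y and runs from -15 to +16 mm in x.
- jaw_face (a point): Middle of the face of the steel sprung jaw, at tester x = +11 mm when free, 40 mm above the bench. The 26 mm cell slides down its slope (from 60 to 48 mm above the bench) and pushes it back 2 mm; it then presses with about 4 N towards -x. Its drag, 3 to 10 N, keeps the cell from sinking by its own weight. A black block 46 mm high stands behind it (x 30 to 44 mm).
- bed (a point): Top of the base plate in the middle of the pocket, 12 mm above the bench. Over it is the rest, a dark firm buffer pad 18 x 20 mm on a set screw (yields 1 mm per 12 N); its top is anywhere from 14 to 44 mm above the bench (2 to 32 mm above this point). Its height is not reported: the cell is home when its underside stands on the pad.
- blank: Bystander: solid opaque black block of the cell's size (26 x 26 x 90 mm) with plain sides and no clear faces, origin under its centre. It may stand in any of the three places where cell, blank and small cell stand.
- smallcell: Bystander: small cell, 20 x 20 x 48 mm, clear faces too, origin under its centre.
- rotary: Bystander: grey rotary hand tool 205 mm long, lying, 48 mm high, origin under its body.
- screwjar: Bystander: clear jar with a black cap, 52 mm across, 60 mm high, origin under its centre.
- clip: Bystander: flat black printed clip, 65 x 46 x 12 mm, origin under its middle.
- driver: Bystander: screwdriver with an orange handle, 160 mm, lying, origin under its middle.
- bracket: Bystander: white printed bracket 70 x 50 x 57 mm, origin under its middle.

How it is judged:
By the outcome, as a careful person would: the job done as asked, in the order asked, and still so for the second after the job is handed in, with the robot touching nothing.
It also fails if it takes over 59 s, if anything falls off the work surface, if the arm or the gripper's body presses on something with over 40 N, if the wrist force passes 120 N, or if a joint passes its speed limit or range.

## Working session

There is one attempt and no reset: what is moved stays moved. The work goes in short steps, Python scripts to look and compute and a tool call to move; the robot and the scene stay as the last step left them, time stands still between calls to the robot, and variables do not carry over. Pictures are saved under pics/ and viewed, at most 10 in all, crops included, and the job is handed in when it is done.

Besides the shell and the picture viewer there is one more tool, called after "Call:" in YAML: its name, and indented under it one key for each argument. jog_arm: Moves the arm, as the interface text tells. Its arguments: {"type":"object","properties":{"commands":{"type":"array","items":{"type":"array"}}},"required":["commands"]}

```bash
ls; mkdir -p pics; cat > h.py <<'E'
import numpy as np, cv2
from workcell import get_obs, get_image, close_job, pinch_z
from scipy.spatial.transform import Rotation as R
def rot(o):
    o=np.array(o,float)
    return o if o.shape==(3,3) else R.from_rotvec(o).as_matrix()
def cam(name):
    o=get_obs(); d=get_image(name)
    if name=="wrist":
        T=np.eye(4);T[:3,:3]=rot(o["orientation"]);T[:3,3]=o["ee_pos"]
        T=T@np.array(d["mount"]); d["C"]=T[:3,3];d["M"]=T[:3,:3]
    else: d["C"]=np.array(d["eye"],float);d["M"]=rot(d["orientation"])
    return d
def ray(d,px):
    px=np.atleast_2d(np.array(px,float));K=np.array(d["intrinsics"])
    p=cv2.undistortPoints(px[:,None],K,np.array([d["k1"],0,0,0.]))[:,0]
    return np.c_[p,np.ones(len(p))]
def onplane(d,px,z):
    r=ray(d,px)@d["M"].T
    return d["C"]+r*((z-d["C"][2])/r[:,2])[:,None]
def cloud(d):
    h,w=d["z_map"].shape;v,u=np.mgrid[:h,:w]
    r=ray(d,np.c_[u.ravel(),v.ravel()])*d["z_map"].ravel()[:,None]
    return (r@d["M"].T+d["C"]).reshape(h,w,3)
def proj(d,P):
    c=(np.atleast_2d(P)-d["C"])@d["M"];s=c[:,:2]/c[:,2:]
    s=s*(1+d["k1"]*(s**2).sum(1,keepdims=True));K=np.array(d["intrinsics"])
    return s*[K[0,0],K[1,1]]+K[:2,2]
E
python3 - <<'E'
from h import *
import pickle
print(pinch_z,get_obs())
for n in ["top","side","wrist"]:
    d=cam(n);cv2.imwrite(f"pics/{n}0.png",d["image"]);print(n,d["C"],d["M"].round(3).tolist(),d["k1"],d["intrinsics"])
    pickle.dump({k:d[k] for k in("image","z_map","intrinsics","k1","C","M")},open(n+"0.pkl","wb"))
E
```

```text
pics
18.700000000000003 {'t': 0.0, 'qpos': array([-1.18599669e+00,  4.23841442e-01,  1.63068512e+00, -1.21411858e-05,
        1.08862293e+00, -1.90151265e-02]), 'qvel': array([ 0.00055138, -0.00020983, -0.00068165, -0.0020376 , -0.00030352,
       -0.00044844]), 'joint_torque': array([ 1.81372554e-03, -5.44610596e+01, -2.73670167e+01,  6.44923886e-02,
        2.28003185e-02, -1.09407472e-04]), 'ee_pos': array([ 245.38089827, -574.20265336,  221.90325206]), 'orientation': array([-3.07627422e+00, -6.29711804e-01,  4.61155019e-04]), 'ft_force': array([-0.21134468,  0.60593125,  0.54322365]), 'moment': array([ 0.0472002 , -0.02053189, -0.03400439]), 'grasp_force': 0.0, 'width': 87.74713909753602}
top [479.90175294  57.97839735 897.84719936] [[0.019, -0.993, 0.112], [-0.999, -0.015, 0.032], [-0.03, -0.113, -0.993]] 0.02096438713147054 [[417.03859073   0.         286.33376495]
 [  0.         417.03859073 215.29176336]
 [  0.           0.           1.        ]]
side [354.93372832 986.20972648 676.57717429] [[-0.975, -0.12, 0.186], [-0.221, 0.512, -0.83], [0.005, -0.85, -0.526]] -0.033083048795331076 [[507.49915467   0.         278.82680308]
 [  0.         507.49915467 208.48466181]
 [  0.           0.           1.        ]]
wrist [ 319.02480479 -541.90494604  384.35321668] [[0.393, -0.879, -0.271], [-0.92, -0.376, -0.114], [-0.002, 0.294, -0.956]] -0.026275813590756807 [[341.23291842   0.         277.62519415]
 [  0.         341.23291842 213.77812006]
 [  0.           0.           1.        ]]
```

View pics/top0.png

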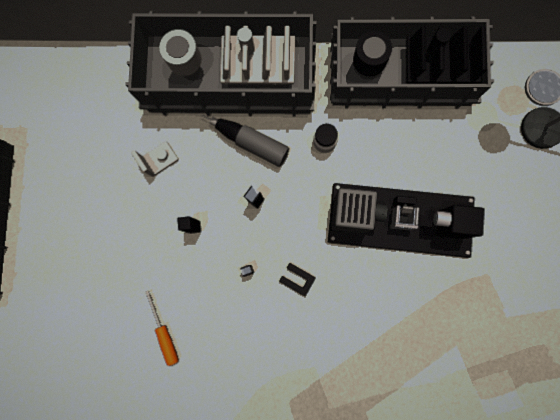

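View pics/side0.png

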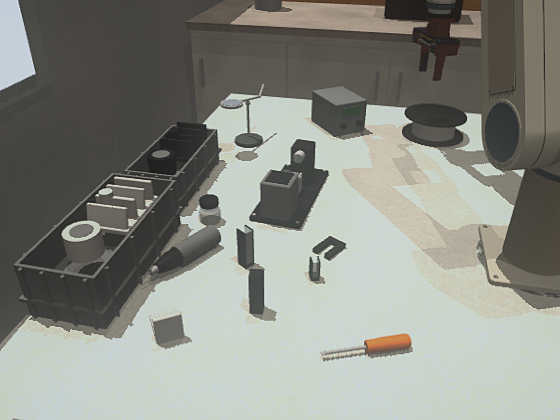

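The top view shows the cell at about (254,197), the blank at (189,225) and the small cell at (247,270). The tester is centred near (400,220), with the lamp at the left. In the side view the tall bars are at (245,247) and (257,290).

```bash
python3 - <<'E'
from h import *
import pickle
d=pickle.load(open("top0.pkl","rb"));P=cloud(d)
im=d["image"]
a=cv2.resize(im[175:225,225:285],None,fx=8,fy=8,interpolation=cv2.INTER_CUBIC)
b=cv2.resize(im[175:265,320:490],None,fx=4.7,fy=4.7,interpolation=cv2.INTER_CUBIC)
c=np.zeros((400+b.shape[0]-240,800,3),np.uint8)
c=np.zeros((600,800,3),np.uint8);c[:170*0+400//2*1,:240]=cv2.resize(a,(240,200));bb=cv2.resize(im[178:262,324:488],None,fx=4.8,fy=4.7,interpolation=cv2.INTER_CUBIC);
c[200:200+bb.shape[0],:bb.shape[1]]=bb
cv2.imwrite("pics/crop1.png",c)
def rect(m,z0,name):
    q=P[m]; r=cv2.minAreaRect(q[:,:2].astype(np.float32)); print(name,len(q),np.round(r[0],1),np.round(r[1],1),round(r[2],2),"z",np.percentile(q[:,2],[5,50,95]).round(1))
h,w=im.shape[:2];v,u=np.mgrid[:h,:w]
def box(u0,u1,v0,v1):return (u>=u0)&(u<u1)&(v>=v0)&(v<v1)&(d["z_map"]>0)
rect(box(235,275,180,215)&(P[...,2]>80)&(P[...,2]<100),0,"cell top")
rect(box(170,210,205,240)&(P[...,2]>80)&(P[...,2]<100),0,"blank top")
rect(box(320,492,175,265)&(P[...,2]>6),0,"tester")
rect(box(320,492,175,265)&(P[...,2]>104),0,"lamp")
rect(box(425,492,175,265)&(P[...,2]>98),0,"det")
rect(box(388,430,195,235)&(P[...,2]>50)&(P[...,2]<70),0,"pocket")
# base outline from dark pixels below z 20
m=(box(315,495,170,270)&(im.max(2)<70)).astype(np.uint8)
cs,_=cv2.findContours(m,cv2.RETR_EXTERNAL,cv2.CHAIN_APPROX_NONE);cn=max(cs,key=cv2.contourArea)[:,0]
g=onplane(d,cn,12.);r=cv2.minAreaRect(g[:,:2].astype(np.float32));print("base",r)
for k in ["wrist"]:
    dw=pickle.load(open(k+"0.pkl","rb"));print(proj(dw,np.array([[440,50,60.],[480,280,90]])))
E
```

```text
cell top 172 [612.4 152.7] [25.1 25.4] 54.6 z [84.1 88.6 90.9]
blank top 189 [553.  284.9] [26.  26.2] 8.59 z [84.8 89.2 91.8]
tester 8979 [ 575.3 -156.6] [300.2 130.3] 84.87 z [  9.5  14.1 109.6]
lamp 1826 [ 574.6 -149.1] [277.2  74.6] 84.32 z [104.3 107.6 111.8]
det 1000 [ 567.1 -246.9] [84.6 55.1] 85.1 z [ 99.4 103.4 105.9]
pocket 291 [ 575.  -156.3] [43.9 41.8] 84.17 z [51.6 58.5 61.8]
base ((573.5230712890625, -165.37362670898438), (320.4500732421875, 130.3196258544922), 84.9127197265625)
[[-324.30339925 -300.80934306]
 [ 235.67339562  181.22889798]]
```

View pics/crop1.png

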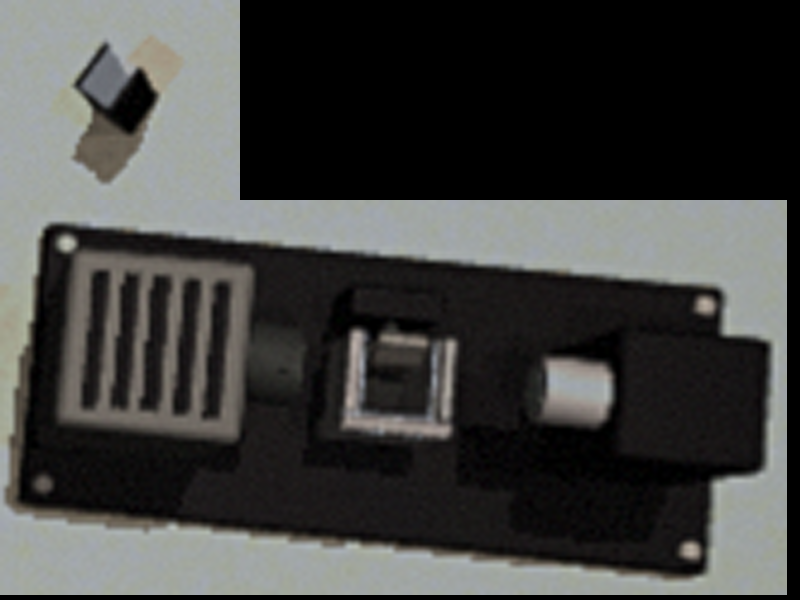

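The crop shows the clear band of the cell's top running from lower left to upper right, with a black side facing lower right, so the cell's x axis is at about 54.6°. In the tester the jaw (dark grey) is on the +x side, which is up in the image, and the lamp is on +y. That puts the tester at (575.3, -156.6) with yaw -5.1°.

Call:
jog_arm:
  commands:
    - [1,[0,0,0],[0,0,-0.18]]
    - [1,[0,0,0],[0,0,-0.18]]
    - [1,[0,0,0],[0,0,-0.18]]
    - [1,[0,0,0],[0,0,-0.18]]
    - [1,[0,0,0],[0,0,-0.18]]
    - [1,[0,0,0],[0,0,-0.18]]
    - [1,[0,0,0],[0,0,-0.18]]
    - [1,[0,0,0],[0,0,-0.18]]
    - [1,[0,0,0],[0,0,-0.18]]
    - [1,[0,0,0],[0,0,-0.18]]

```text
t: 1.15
ee_pos: [245.5, -574.5, 222.3]
orientation: [-1.924, -2.483, -0.001]
ft_force: [-0.1, 0.7, 0.5]
width: 88.1
grasp_force: 0.0
```

Call:
jog_arm:
  commands:
    - [1,[0,0,0],[0,0,-0.18]]
    - [1,[0,0,0],[0,0,-0.18]]
    - [1,[0,0,0],[0,0,-0.18]]
    - [1,[0,0,0],[0,0,-0.18]]
    - [1,[0,0,0],[0,0,-0.18]]
    - [1,[0,0,0],[0,0,0]]

```text
t: 1.75
ee_pos: [245.5, -574.5, 222.4]
orientation: [-0.952, -2.993, -0.001]
ft_force: [-0.2, 0.3, -0.2]
width: 87.6
grasp_force: 0.0
```

```bash
cat >> h.py <<'E'
def delta(target,yaw_y):
    o=get_obs();M=rot(o["orientation"]);p=M.T@(np.array(target,float)-o["ee_pos"])
    yaw=np.degrees(np.arctan2(M[1,1],M[0,1]));e=(yaw_y-yaw+90)%180-90
    print("tcp",o["ee_pos"].round(1),"yawY",yaw.round(2),"tilt",M[2].round(4),"tool d mm",p.round(1),"rz deg",round(-e,2),"=%.4f"%(-e/45),"t",round(o["t"],2),"F",o["ft_force"].round(1),"w",round(o["width"],1),"g",round(o["grasp_force"],1))
E
python3 - <<'E'
from h import *
delta([612.4,152.7,222],54.6)
E
```

```text
tcp [ 245.5 -574.5  222.4] yawY 54.71 tilt [ 5.e-04  3.e-04 -1.e+00] tool d mm [1.207e+02 8.055e+02 7.000e-01] rz deg 0.11 =0.0024 t 1.75 F [-0.2  0.3 -0.2] w 87.6 g 0.0
```

Call:
jog_arm:
  commands:
    - [1,[0.06,0.4,0],[0,0,0]]
    - [1,[0.06,0.4,0],[0,0,0]]
    - [1,[0.06,0.4,0],[0,0,0]]
    - [1,[0.06,0.4,0],[0,0,0]]
    - [1,[0.06,0.4,0],[0,0,0]]
    - [1,[0.06,0.4,0],[0,0,0]]
    - [1,[0.06,0.4,0],[0,0,0]]
    - [1,[0.06,0.4,0],[0,0,0]]
    - [1,[0.06,0.4,0],[0,0,0]]
    - [1,[0.06,0.4,0],[0,0,0]]

```text
t: 2.75
ee_pos: [428.6, -212.3, 222.8]
orientation: [0.961, 2.991, -0.0]
ft_force: [0.4, 0.4, 0.4]
width: 87.5
grasp_force: 0.0
```

Call:
jog_arm:
  commands:
    - [1,[0.06,0.4,0],[0,0,0]]
    - [1,[0.06,0.4,0],[0,0,0]]
    - [1,[0.06,0.4,0],[0,0,0]]
    - [1,[0.06,0.4,0],[0,0,0]]
    - [1,[0.06,0.4,0],[0,0,0]]
    - [1,[0.06,0.4,0],[0,0,0]]
    - [1,[0.06,0.4,0],[0,0,0]]
    - [1,[0.06,0.4,0],[0,0,0]]
    - [1,[0.06,0.4,0],[0,0,0]]
    - [1,[0.06,0.4,0],[0,0,0]]

```text
t: 3.75
ee_pos: [611.2, 148.8, 222.6]
orientation: [-0.961, -2.991, 0.0]
ft_force: [-0.5, -0.9, 0.0]
width: 87.6
grasp_force: 0.0
```

Call:
jog_arm:
  commands:
    - [1,[0,0.06,0],[0,0,0]]
    - [1,[0,0,0],[0,0,0]]
    - [1,[0,0,0],[0,0,0]]

```text
t: 4.05
ee_pos: [613.4, 151.1, 222.3]
orientation: [-0.957, -2.991, 0.002]
ft_force: [0.1, 0.5, -0.2]
width: 88.1
grasp_force: 0.0
```

```bash
python3 - <<'E'
from h import *
delta([612.4,152.7,222],54.6)
d=cam("wrist");P=cloud(d);z=d["z_map"]
m=(z>0)&(P[...,2]>82)&(P[...,2]<97)&(np.hypot(P[...,0]-612,P[...,1]-153)<40)
q=P[m];r=cv2.minAreaRect(q[:,:2].astype(np.float32));print(len(q),r,np.median(q[:,2]))
c=d["image"].copy()
uv=proj(d,np.array([[612.4,152.7,90.]]))[0];print(uv)
cv2.imwrite("pics/w1.png",c)
E
```

```text
tcp [613.4 151.1 222.3] yawY 54.53 tilt [ 7.0e-04 -1.2e-03 -1.0e+00] tool d mm [1.8 0.7 0.3] rz deg -0.07 =-0.0015 t 4.05 F [ 0.1  0.5 -0.2] w 88.1 g 0.0
795 ((611.82958984375, 154.92221069335938), (25.268281936645508, 26.15974235534668), 55.76784896850586) 89.35008489155848
[278.60630414 203.10608864]
```

View pics/w1.png

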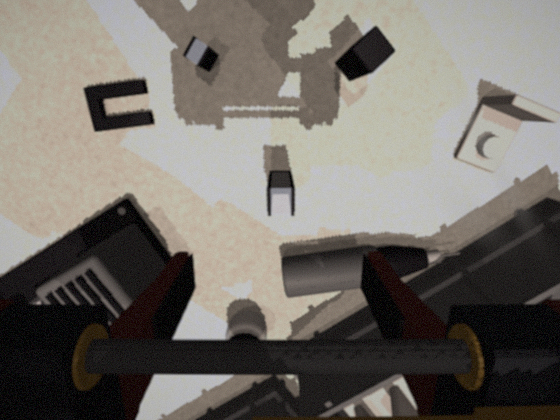

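The wrist view shows the cell at (280,190) with black strips left and right (along tool y) and a clear middle. The plain blank is at (365,52). The grip direction and the identity of the cell are confirmed.

```bash
python3 - <<'E'
from h import *
delta([612.1,153.8,57],55.2)
E
```

```text
tcp [613.5 150.8 222.4] yawY 54.51 tilt [ 6.e-04 -1.e-03 -1.e+00] tool d mm [  2.8   1.8 165.4] rz deg -0.69 =-0.0152 t 4.1 F [-0.3 -0.1 -0.8] w 87.6 g 0.0
```

Call:
jog_arm:
  commands:
    - [1,[0.028,0.018,0.2],[0,0,-0.015]]
    - [1,[0,0,0.25],[0,0,0]]
    - [1,[0,0,0.25],[0,0,0]]
    - [1,[0,0,0.25],[0,0,0]]
    - [1,[0,0,0.25],[0,0,0]]
    - [1,[0,0,0.2],[0,0,0]]
    - [1,[0,0,0.15],[0,0,0]]
    - [1,[0,0,0.104],[0,0,0]]
    - [1,[0,0,0],[0,0,0]]
    - [1,[0,0,0],[0,0,0]]

```text
t: 5.1
ee_pos: [613.4, 154.9, 57.9]
orientation: [0.937, 2.998, 0.001]
ft_force: [-0.1, 0.4, 0.5]
width: 87.9
grasp_force: 0.0
```

```bash
python3 - <<'E'
from h import *
delta([612.1,153.8,57],55.2)
E
```

```text
tcp [613.4 154.9  57.9] yawY 55.28 tilt [-5.e-04  5.e-04 -1.e+00] tool d mm [ 0.4 -1.7  0.9] rz deg 0.08 =0.0019 t 5.1 F [-0.1  0.4  0.5] w 87.9 g 0.0
```

Call:
jog_arm:
  commands:
    - [0,[0,-0.017,0.005],[0,0,0]]
    - [-0.2,[0,0,0],[0,0,0]]
    - [-0.4,[0,0,0],[0,0,0]]
    - [-1,[0,0,0],[0,0,0]]
    - [-1,[0,0,0],[0,0,0]]
    - [-1,[0,0,0],[0,0,0]]
    - [-1,[0,0,0],[0,0,0]]
    - [-1,[0,0,0],[0,0,0]]
    - [-1,[0,0,0],[0,0,0]]

```text
t: 6.0
ee_pos: [611.9, 153.7, 56.6]
orientation: [-0.936, -2.999, 0.0]
ft_force: [-0.7, 0.3, -1.1]
width: 25.8
grasp_force: 30.0
```

```bash
python3 - <<'E'
from h import *
delta([612.1,153.8,207],55.2)
E
```

```text
tcp [611.9 153.7  56.6] yawY 55.31 tilt [ 2.e-04 -2.e-04 -1.e+00] tool d mm [-1.000e-01  2.000e-01 -1.504e+02] rz deg 0.11 =0.0025 t 6.0 F [-0.7  0.3 -1.1] w 25.8 g 30.0
```

Call:
jog_arm:
  commands:
    - [-1,[0,0,-0.05],[0,0,0]]
    - [-1,[0,0,-0.15],[0,0,0]]
    - [-1,[0,0,-0.2],[0,0,0]]
    - [-1,[0,0,-0.2],[0,0,0]]
    - [-1,[0,0,-0.2],[0,0,0]]
    - [-1,[0,0,-0.2],[0,0,0]]
    - [-1,[0,0,-0.2],[0,0,0]]
    - [-1,[0,0,-0.2],[0,0,0]]
    - [-1,[0,0,-0.1],[0,0,0]]
    - [-1,[0,0,0],[0,0,0]]

```text
t: 7.0
ee_pos: [613.0, 154.0, 209.2]
orientation: [0.936, 2.996, 0.003]
ft_force: [1.0, -0.2, -1.5]
width: 25.8
grasp_force: 30.0
```

Call:
jog_arm:
  commands:
    - [-1,[0,0,0],[0,0,0.12]]
    - [-1,[0,0,0],[0,0,0.15]]
    - [-1,[0,0,0],[0,0,0.15]]
    - [-1,[0,0,0],[0,0,0.16]]
    - [-1,[0,0,0],[0,0,0.16]]
    - [-1,[0,0,0],[0,0,0.16]]
    - [-1,[0,0,0],[0,0,0.15]]
    - [-1,[0,0,0],[0,0,0.15]]
    - [-1,[0,0,0],[0,0,0.142]]
    - [-1,[0,0,0],[0,0,0]]

```text
t: 8.0
ee_pos: [611.4, 153.6, 205.8]
orientation: [-2.318, -2.119, 0.002]
ft_force: [-0.4, 0.7, -0.8]
width: 26.0
grasp_force: 30.0
```

```bash
python3 - <<'E'
from h import *
delta([575.3,-156.5,207],-5.1)
E
```

```text
tcp [611.4 153.6 205.8] yawY -5.13 tilt [-5.0e-04 -1.7e-03 -1.0e+00] tool d mm [-312.    -8.2   -1.1] rz deg -0.03 =-0.0007 t 8.0 F [-0.4  0.7 -0.8] w 26.0 g 30.0
```

Call:
jog_arm:
  commands:
    - [-1,[-0.15,-0.008,0],[0,0,0]]
    - [-1,[-0.3,-0.009,0],[0,0,0]]
    - [-1,[-0.4,-0.009,0],[0,0,0]]
    - [-1,[-0.4,-0.01,0],[0,0,0]]
    - [-1,[-0.4,-0.01,0],[0,0,0]]
    - [-1,[-0.4,-0.01,0],[0,0,0]]
    - [-1,[-0.4,-0.01,0],[0,0,0]]
    - [-1,[-0.4,-0.01,0],[0,0,0]]
    - [-1,[-0.27,-0.006,0],[0,0,0]]
    - [-1,[0,0,0],[0,0,0]]

```text
t: 9.0
ee_pos: [575.0, -160.2, 206.6]
orientation: [2.319, 2.119, -0.001]
ft_force: [0.5, 0.5, -0.8]
width: 26.1
grasp_force: 30.0
```

Call:
jog_arm:
  commands:
    - [-1,[0,0,0],[0,0,0]]
    - [-1,[0,0,0],[0,0,0]]

```text
t: 9.2
ee_pos: [575.9, -155.8, 206.6]
orientation: [-2.316, -2.122, 0.0]
ft_force: [0.5, -0.4, -0.9]
width: 25.6
grasp_force: 30.0
```

```bash
python3 - <<'E'
from h import *
import pickle
delta([575.3,-156.5,207],-5.1)
ims=[]
for n in ["wrist","side","top"]:
    d=cam(n);pickle.dump({k:d[k] for k in("image","z_map","intrinsics","k1","C","M")},open(n+"2.pkl","wb"))
    print(n,proj(d,np.array([[575.3,-156.5,60],[575.3,-156.5,150.]])).round(0).tolist()); 
    im=d["image"]
    if n=="side":
        u,v=map(int,proj(d,np.array([[575.3,-156.5,100]]))[0]);im=cv2.resize(im[max(0,v-75):v+75,u-100:u+100],(800,600),interpolation=cv2.INTER_CUBIC);print("off",u-100,max(0,v-75))
    if n!="top":cv2.imwrite(f"pics/{n}2.png",im)
E
```

```text
tcp [ 575.9 -155.8  206.6] yawY -5.01 tilt [ 3.e-04 -5.e-04 -1.e+00] tool d mm [-0.8 -0.5 -0.4] rz deg 0.09 =0.0021 t 9.2 F [ 0.5 -0.4 -0.9] w 25.6 g 30.0
wrist [[278.0, 201.0], [279.0, 235.0]]
side [[292.0, 175.0], [293.0, 143.0]]
off 192 85
top [[407.0, 217.0], [420.0, 211.0]]
```

View pics/wrist2.png

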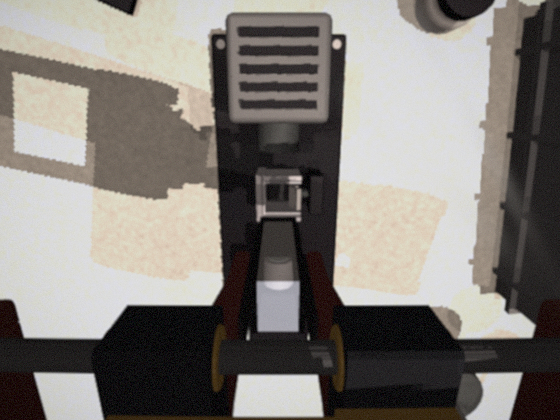

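View pics/side2.png

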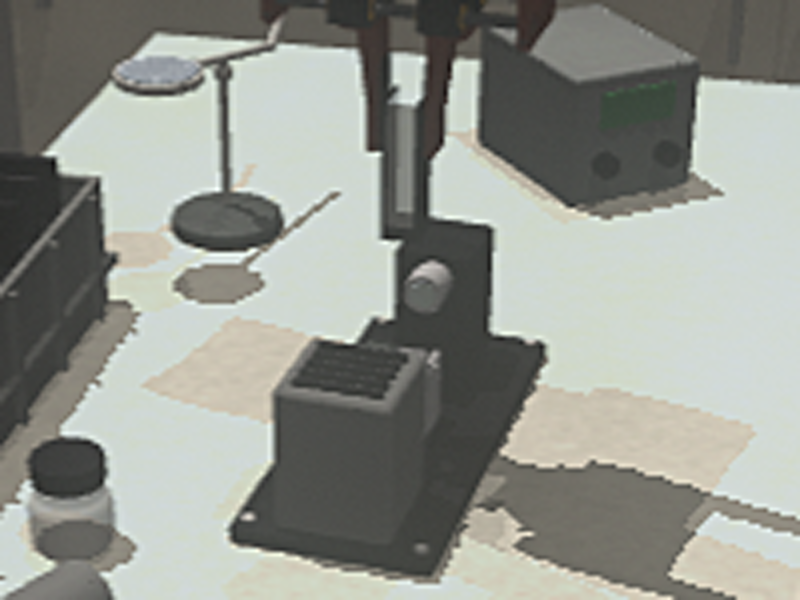

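The wrist view shows the pocket rim centred near (279,195) and the held cell's lower front edge at v≈218, u 262–298. The side view shows the cell hanging upright above the pocket at (405,160), with its clear face towards the lamp.

```bash
python3 - <<'E'
from h import *
import pickle
a=np.radians(-5.1);T=np.array([[np.cos(a),-np.sin(a)],[np.sin(a),np.cos(a)]]);c0=np.array([575.3,-156.5])
for n in ["wrist","top"]:
    d=pickle.load(open(n+"2.pkl","rb"));P=cloud(d);L=(P[...,:2]-c0)@T;z=P[...,2];ok=d["z_map"]>0
    for nm,m in [("rim",ok&(z>52)&(z<66)&(abs(L)<40).all(2)),("lamp",ok&(z>105)&(z<116)&(L[...,1]>60)&(L[...,1]<155)&(abs(L[...,0])<60)),
                 ("base",ok&(z>6)&(z<18)&(abs(L[...,0])<80)&(abs(L[...,1])<165)),
                 ("cell",ok&(z>141)&(z<185)&(abs(L)<40).all(2))]:
        if m.sum()<20: print(n,nm,m.sum());continue
        q=L[m];r=cv2.minAreaRect(q.astype(np.float32))
        print(n,nm,m.sum(),"z",np.percentile(z[m],[2,50,98]).round(1),"x",np.percentile(q[:,0],[1,99]).round(1),"y",np.percentile(q[:,1],[1,50,99]).round(1),"rect",np.round(r[0],1),np.round(r[1],1),round(r[2],1))
# saturated rim pixels in wrist picture
d=pickle.load(open("wrist2.pkl","rb"));g=d["image"].max(2);print(d["image"][160:240:3,244:316:4].max(2))
E
```

```text
wrist rim 1040 z [52.6 59.  62.1] x [-21.2  20.1] y [-17.7   5.5  23.9] rect [-0.5  2.7] [42.  43.3] 0.2
wrist lamp 11144 z [106.1 108.7 112.5] x [-36.3  35.4] y [ 74.7 111.6 145.5] rect [ -0.6 110.1] [74.6 73.8] 0.1
wrist base 13108 z [10.3 12.1 13.9] x [-64.5  63.9] y [-95.3  27.2 147.3] rect [-0.4 19. ] [265.8 130.8] 90.0
wrist cell 777 z [150.3 168.7 184.4] x [-13.6  11.7] y [11.2 13.3 14.1] rect [-0.9 12.5] [ 3.4 26. ] 89.5
top rim 234 z [52.5 58.2 62.7] x [-21.1  20.1] y [-20.9   3.2  22.1] rect [-0.5  0.6] [41.4 43.8] 0.1
top lamp 1426 z [105.4 108.3 112.7] x [-35.9  35.2] y [ 72.5 108.5 144. ] rect [ -0.2 108.4] [74.4 73.6] 0.7
top base 2921 z [ 8.2 11.6 15. ] x [-64.6  63.8] y [-55.6  30.6 149.2] rect [-0.1 26.2] [130.  247.8] 0.0
top cell 96 z [149.6 167.6 184.1] x [-13.4  11.6] y [ 0.7 12.  12.9] rect [-3.  10.9] [27.6 10.5] 24.7
[[ 31  29  22  30  33  26  34  31  41  44  32  41  36  39  46  44  44  43]
 [ 32  28  22  29  25  25  30  31  33  28  37  37  31  45  47  53  41  45]
 [ 27  30  30  27  41  30  26  27  22  24  24  37  35  45  34  38  38  41]
 [ 25  35  29  25  75 
[... 1078 characters left out ...]
 91  96  66  38  19  46]
 [ 35  36  36  97 178 178 151 151 153 151 161 158 156 152 104  38  35  31]
 [ 34  40  34  91 114  45  46  49  47  48  51  44  48 118 112  36  34  33]
 [ 33  29  35  89  73  21  21   9  19  24  23  18  18 112 121  40  27  35]
 [ 34  14  18  25  10  42  60  60  58  57  50  57  31  18  34  29  33  40]
 [ 32   4  12  19  14  50  57  59  58  57  59  58  42   7  35  39  32  41]
 [ 35  22  24  16  10  57  62  56  56  59  56  55  47   9  33  34  31  36]
 [ 30  21   8   9  26  51  60  57  55  53  55  53  53  14  26  36  40  40]
 [ 28  15   2  16   0  57  59  58  62  53  55  55  52  19  25  27  40  42]
 [ 29  16  11   0  10  61  54  60  56  58  57  55  55   0  21  38  36  34]]
```

Call:
jog_arm:
  commands:
    - [-1,[0.013,0.006,0.1],[0,0,0]]
    - [-1,[0,0,0.15],[0,0,0]]
    - [-1,[0,0,0.2],[0,0,0]]
    - [-1,[0,0,0.2],[0,0,0]]
    - [-1,[0,0,0.1],[0,0,0]]
    - [-1,[0,0,0.08],[0,0,0]]
    - [-1,[0,0,0],[0,0,0]]
    - [-1,[0,0,0],[0,0,0]]

```text
t: 10.15
ee_pos: [577.2, -155.2, 124.0]
orientation: [2.317, 2.121, 0.0]
ft_force: [0.4, 0.8, -1.0]
width: 25.6
grasp_force: 30.0
```

```bash
python3 - <<'E'
from h import *
import pickle
delta([575.3,-156.5,123],-5.1)
a=np.radians(-5.1);T=np.array([[np.cos(a),-np.sin(a)],[np.sin(a),np.cos(a)]]);c0=np.array([575.3,-156.5])
for n in ["wrist","top","side"]:
    d=cam(n);P=cloud(d);L=(P[...,:2]-c0)@T;z=P[...,2];ok=d["z_map"]>0
    for nm,m in [("rim",ok&(z>52)&(z<63)&(abs(L)<40).all(2)),("lamp",ok&(z>105)&(z<116)&(L[...,1]>60)&(L[...,1]<155)&(abs(L[...,0])<60)),
                 ("cell",ok&(z>68)&(z<100)&(abs(L)<25).all(2))]:
        if m.sum()<20: print(n,nm,m.sum());continue
        q=L[m];r=cv2.minAreaRect(q.astype(np.float32))
        print(n,nm,m.sum(),"z",np.percentile(z[m],[2,50,98]).round(1),"x",np.percentile(q[:,0],[1,99]).round(1),"y",np.percentile(q[:,1],[1,50,99]).round(1),"rect",np.round(r[0],1),np.round(r[1],1),round(r[2],1))
    if n=="wrist":ims=cv2.resize(d["image"][110:260,180:380],(800,600),interpolation=cv2.INTER_CUBIC);cv2.imwrite("pics/w3.png",ims)
    elif n=="side":
        u,v=map(int,proj(d,np.array([[575.3,-156.5,80]]))[0]);cv2.imwrite("pics/s3.png",cv2.resize(d["image"][v-45:v+45,u-60:u+60],(800,600),interpolation=cv2.INTER_CUBIC))
E
```

```text
tcp [ 577.2 -155.2  124. ] yawY -5.08 tilt [-1.e-04  4.e-04 -1.e+00] tool d mm [-1.5 -1.8  1. ] rz deg 0.02 =0.0005 t 10.15 F [ 0.4  0.8 -1. ] w 25.6 g 30.0
wrist rim 1280 z [52.6 59.7 62.1] x [-21.3  20.1] y [-15.3  15.4  24. ] rect [-0.5  3.8] [42.1 41.1] 0.3
wrist lamp 19273 z [106.3 108.7 112.4] x [-36.1  35.2] y [ 74.  104.8 131. ] rect [ -0.4 102.7] [74.3 59.6] 0.3
wrist cell 692 z [69.3 85.5 99.3] x [-12.3  13.1] y [11.9 14.  14.8] rect [ 0.3 13.3] [26.   3.3] 0.7
top rim 123 z [52.5 58.8 62.2] x [-21.1  20. ] y [-4.8 15.9 22.2] rect [-0.5  7. ] [30.1 41.3] 88.8
top lamp 1418 z [105.3 108.3 112.9] x [-35.9  35.1] y [ 72.6 108.5 143.7] rect [ -0.6 108.2] [73.6 73.7] 90.0
top cell 58 z [69.8 83.7 98.2] x [-11.8  12. ] y [ 5.1 12.3 13.2] rect [-1.  12.1] [25.5  7.5] 19.1
side rim 26 z [52.4 57.1 62.4] x [-21.2  -6. ] y [-18.6  -5.6  14.8] rect [-18.4  -3.6] [12.8 35. ] 24.6
side lamp 472 z [105.5 109.3 113. ] x [-35.4  36.1] y [ 78.  119.8 149.8] rect [ -0.2 112.6] [78.7 74.4] 89.7
side cell 95 z [71.9 89.  99.2] x [-11.8  13. ] y [-9.9 13.3 18.6] rect [-4.6  8.3] [36.9 21.3] 48.1
```

View pics/w3.png

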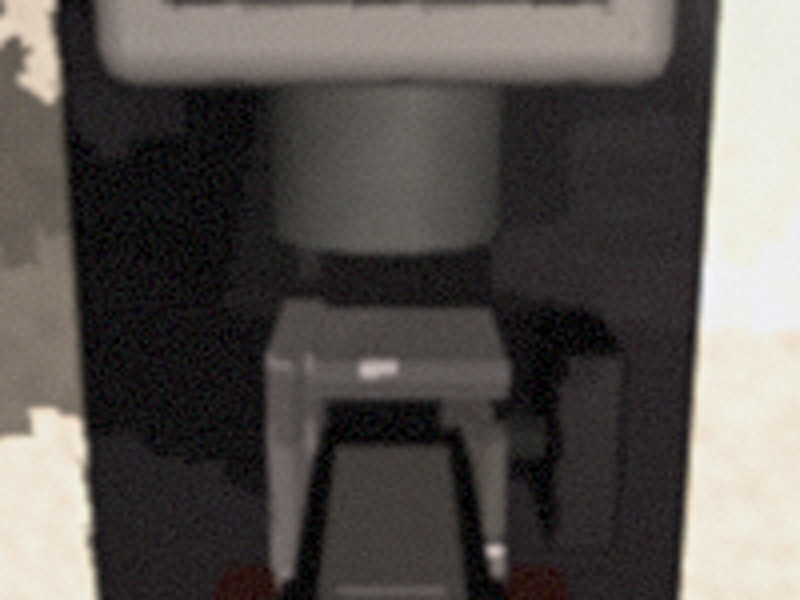

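The crop shows the cell's bottom edge at v≈438, u 325–462. The pocket's lamp-side rim has its top face between v 358 and 400, the left rim's inner edge is at u≈318, and the jaw block is at right.

```bash
python3 - <<'E'
from h import *
a=np.radians(-5.1);T=np.array([[np.cos(a),-np.sin(a)],[np.sin(a),np.cos(a)]]);c0=np.array([575.3,-156.5])
d=cam("wrist");g=d["image"].astype(float).mean(2)
def L(cx,cy,z): return ((onplane(d,[[180+cx/4-.4,110+cy/4-.4]],z)[0,:2]-c0)@T).round(2)
print("C",(d["C"][:2]-c0)@T,d["C"][2])
print("rim outer y",L(390,358,60),"inner",L(390,400,60),"left outer",L(270,400,60),"left inner",L(318,430,60),"right outer",L(509,385,60))
for z in(65,67):print("cell bottom L/R",L(325,438,z),L(462,438,z))
col=g[185:232,272:285].mean(1);print(list(zip(range(185,232),col.round(0))))
row=g[205:210,240:312].mean(0);print("z60 row207",list(zip(range(240,312),row.round(0))))
E
```

```text
C [ 0.29292562 83.43622525] 286.947912806851
rim outer y [ 0.54 23.88] inner [ 0.54 16.36] left outer [-20.27  16.37] left inner [-12.03  10.91] right outer [21.11 19.05]
cell bottom L/R [-10.58  11.07] [12.85 11.06]
cell bottom L/R [-10.49  11.72] [12.73 11.71]
[(185, np.float64(25.0)), (186, np.float64(42.0)), (187, np.float64(63.0)), (188, np.float64(71.0)), (189, np.float64(74.0)), (190, np.float64(71.0)), (191, np.float64(72.0)), (192, np.float64(71.0)), (193, np.float64(71.0)), (194, np.float64(72.0)), (195, np.float64(71.0)), (196, np.float64(72.0)), (197, np.float64(69.0)), (198, np.float64(75.0)), (199, np.float64(96.0)), (200, np.float64(123.0)), (201, np.float64(138.0)), (202, np.float64(138.0)), (203, np.float64(118.0)), (204, np.float64(96.0)), (205, np.float64(82.0)), (206, np.float64(77.0)), (207, np.float64(79.0)), (208, np.float64(72.0)), (209, np.float64(51.0)), (210, np.float64(25.0)), (211, np.float64(12.0)), (212, np.float64(13.0)), (213, np.float64(14.0)), (214, np.float64(13.0)), (215, np.float64(14.0)), (216, np.float64(8.0)), (217, np.float64(11.0)), (218, np
[... 1452 characters left out ...]
 (284, np.float64(72.0)), (285, np.float64(72.0)), (286, np.float64(72.0)), (287, np.float64(72.0)), (288, np.float64(72.0)), (289, np.float64(73.0)), (290, np.float64(75.0)), (291, np.float64(81.0)), (292, np.float64(78.0)), (293, np.float64(79.0)), (294, np.float64(78.0)), (295, np.float64(78.0)), (296, np.float64(78.0)), (297, np.float64(80.0)), (298, np.float64(82.0)), (299, np.float64(78.0)), (300, np.float64(81.0)), (301, np.float64(78.0)), (302, np.float64(76.0)), (303, np.float64(73.0)), (304, np.float64(73.0)), (305, np.float64(66.0)), (306, np.float64(47.0)), (307, np.float64(27.0)), (308, np.float64(20.0)), (309, np.float64(10.0)), (310, np.float64(14.0)), (311, np.float64(16.0))]
```

```bash
python3 - <<'E'
from h import *
import pickle
np.set_printoptions(linewidth=200,suppress=True)
a=np.radians(-5.1);T=np.array([[np.cos(a),-np.sin(a)],[np.sin(a),np.cos(a)]]);c0=np.array([575.3,-156.5])
for f in ["top0","wrist2"]:
    d=pickle.load(open(f+".pkl","rb"));P=cloud(d);L=(P[...,:2]-c0)@T;z=P[...,2]
    m=(d["z_map"]>0)&(abs(L[...,0])<9)&(abs(L[...,1]-1)<13)&(z<52);print(f,m.sum())
    for y0 in range(-12,14,4):
        k=m&(L[...,1]>=y0)&(L[...,1]<y0+4);print(y0,np.sort(z[k]).round(0)[::max(1,k.sum()//12)])
E
```

```text
top0 81
-12 [32. 32. 32. 32. 32. 32. 33. 33.]
-8 [28. 28. 29. 30. 31. 31. 31. 32. 32. 32. 33. 33. 33. 33. 34. 35. 35. 35.]
-4 [13. 29. 30. 31. 31. 31. 31. 32. 32. 32. 32. 33. 34. 34. 34. 35.]
0 [30. 31. 31. 31. 31. 31. 32. 32. 32. 32. 32. 32. 33. 33. 33. 34. 34. 35.]
4 [30. 30. 30. 31. 31. 31. 32. 32. 32. 32. 32. 32. 33. 33. 33. 34. 35. 36.]
8 [30. 32. 33.]
12 []
wrist2 412
-12 [19. 20. 24. 24. 28. 32. 35. 36. 40. 43. 46. 49. 50.]
-8 [31. 32. 32. 32. 32. 32. 33. 33. 33. 33. 33. 33. 34.]
-4 [31. 32. 32. 32. 32. 32. 32. 33. 33. 33. 33. 33. 34. 34.]
0 [31. 32. 32. 32. 32. 32. 33. 33. 33. 33. 33. 34. 34.]
4 [31. 32. 32. 32. 32. 32. 33. 33. 33. 33. 33. 34. 34.]
8 [31. 32. 32. 32. 32. 32. 33. 33. 33. 33. 33. 33. 34. 34.]
12 []
```

Call:
jog_arm:
  commands:
    - [-1,[0.005,-0.004,0.02],[0,0,0]]
    - [-1,[0,0,0.02],[0,0,0]]
    - [-1,[0,0,0.02],[0,0,0]]
    - [-1,[0,0,0.01],[0,0,0]]
    - [-1,[0,0,0.01],[0,0,0]]
    - [-1,[0,0,0.01],[0,0,0]]
    - [-1,[0,0,0.01],[0,0,0]]

```text
t: 11.05
ee_pos: [576.6, -154.5, 113.7]
orientation: [-2.318, -2.121, 0.0]
ft_force: [0.3, -0.3, -0.6]
width: 25.9
grasp_force: 30.0
```

Depth puts the rest at about 32–33 mm, so I expect contact near TCP z ≈ 89.5. I'll continue and watch the forces.

Call:
jog_arm:
  commands:
    - [-1,[0,0,0.01],[0,0,0]]
    - [-1,[0,0,0.01],[0,0,0]]
    - [-1,[0,0,0.01],[0,0,0]]
    - [-1,[0,0,0.01],[0,0,0]]

```text
t: 11.45
ee_pos: [576.4, -154.5, 109.8]
orientation: [-2.317, -2.121, 0.0]
ft_force: [-2.0, 0.3, 3.9]
width: 26.1
grasp_force: 30.0
```

```bash
python3 - <<'E'
from h import *
delta([575.3,-156.5,89.5],-5.1)
E
```

```text
tcp [ 576.4 -154.5  109.8] yawY -5.08 tilt [-0.e+00 -4.e-04 -1.e+00] tool d mm [-2.  -0.9 20.3] rz deg 0.02 =0.0005 t 11.45 F [-2.   0.3  3.9] w 26.1 g 30.0
```

Call:
jog_arm:
  commands:
    - [-1,[0,0,0.01],[0,0,0]]
    - [-1,[0,0,0.01],[0,0,0]]
    - [-1,[0,0,0.01],[0,0,0]]

```text
t: 11.75
ee_pos: [576.4, -154.6, 107.0]
orientation: [-2.318, -2.121, 0.0]
ft_force: [-3.0, 0.2, 5.3]
width: 25.8
grasp_force: 30.0
```

Call:
jog_arm:
  commands:
    - [-1,[0,0,0.01],[0,0,0]]
    - [-1,[0,0,0.01],[0,0,0]]
    - [-1,[0,0,0.01],[0,0,0]]

```text
t: 12.05
ee_pos: [576.4, -154.6, 103.7]
orientation: [-2.318, -2.121, 0.0]
ft_force: [-1.6, 0.4, 3.1]
width: 25.9
grasp_force: 30.0
```

Call:
jog_arm:
  commands:
    - [-1,[0,0,0.01],[0,0,0]]
    - [-1,[0,0,0.01],[0,0,0]]
    - [-1,[0,0,0.01],[0,0,0]]
    - [-1,[0,0,0.01],[0,0,0]]

```text
t: 12.45
ee_pos: [576.4, -154.5, 99.6]
orientation: [-2.317, -2.121, 0.0]
ft_force: [-2.8, -0.1, 2.4]
width: 26.1
grasp_force: 30.0
```

Call:
jog_arm:
  commands:
    - [-1,[0,0,0.01],[0,0,0]]
    - [-1,[0,0,0.01],[0,0,0]]
    - [-1,[0,0,0.01],[0,0,0]]
    - [-1,[0,0,0.01],[0,0,0]]

```text
t: 12.85
ee_pos: [576.4, -154.5, 95.6]
orientation: [-2.318, -2.121, 0.0]
ft_force: [-3.6, 0.9, 1.6]
width: 26.0
grasp_force: 30.0
```

Call:
jog_arm:
  commands:
    - [-1,[0,-0.004,0.01],[0,0,0]]
    - [-1,[0,0,0.01],[0,0,0]]
    - [-1,[0,0,0.01],[0,0,0]]
    - [-1,[0,0,0],[0,0,0]]

```text
t: 13.25
ee_pos: [576.4, -154.6, 92.7]
orientation: [2.317, 2.121, 0.0]
ft_force: [-0.8, 0.1, 0.9]
width: 25.7
grasp_force: 30.0
```

Call:
jog_arm:
  commands:
    - [-1,[0,0,0.005],[0,0,0]]
    - [-1,[0,0,0.005],[0,0,0]]
    - [-1,[0,0,0.005],[0,0,0]]

```text
t: 13.55
ee_pos: [576.4, -154.6, 91.4]
orientation: [2.317, 2.121, 0.0]
ft_force: [-1.3, -0.2, 3.1]
width: 25.7
grasp_force: 30.0
```

Call:
jog_arm:
  commands:
    - [-1,[0,0,0.005],[0,0,0]]

```text
t: 13.65
ee_pos: [576.4, -154.6, 90.9]
orientation: [2.317, 2.12, 0.0]
ft_force: [-1.4, 0.1, 3.2]
width: 25.9
grasp_force: 30.0
```

Call:
jog_arm:
  commands:
    - [-1,[0,0,0.005],[0,0,0]]
    - [-1,[0,0,0.005],[0,0,0]]

```text
t: 13.85
ee_pos: [576.4, -154.6, 89.8]
orientation: [2.317, 2.121, 0.0]
ft_force: [-0.9, 0.2, 3.0]
width: 26.1
grasp_force: 30.0
```

Call:
jog_arm:
  commands:
    - [-1,[0,0,0.005],[0,0,0]]
    - [-1,[0,0,0.003],[0,0,0]]

```text
t: 14.05
ee_pos: [576.4, -154.6, 89.0]
orientation: [2.317, 2.121, 0.0]
ft_force: [0.2, -0.4, 4.4]
width: 25.9
grasp_force: 30.0
```

Call:
jog_arm:
  commands:
    - [-1,[0,0,0.004],[0,0,0]]

```text
t: 14.15
ee_pos: [576.4, -154.6, 88.8]
orientation: [2.317, 2.121, 0.0]
ft_force: [-1.4, 0.4, 5.4]
width: 25.8
grasp_force: 30.0
```

Call:
jog_arm:
  commands:
    - [-1,[0,0,0.004],[0,0,0]]

```text
t: 14.25
ee_pos: [576.4, -154.6, 88.6]
orientation: [2.317, 2.121, 0.0]
ft_force: [-1.3, -0.1, 7.7]
width: 26.1
grasp_force: 30.0
```

Call:
jog_arm:
  commands:
    - [-1,[0,0,0.004],[0,0,0]]
    - [-1,[0,0,0],[0,0,0]]

```text
t: 14.45
ee_pos: [576.4, -154.6, 88.3]
orientation: [2.317, 2.121, 0.0]
ft_force: [-3.0, 0.2, 7.9]
width: 25.8
grasp_force: 30.0
```

Call:
jog_arm:
  commands:
    - [-1,[0,0,0.004],[0,0,0]]
    - [-1,[0,0,0],[0,0,0]]

```text
t: 14.65
ee_pos: [576.4, -154.6, 88.2]
orientation: [2.317, 2.121, 0.0]
ft_force: [-2.8, 0.1, 11.0]
width: 26.1
grasp_force: 30.0
```

Call:
jog_arm:
  commands:
    - [-0.3,[0,0,0],[0,0,0]]
    - [-0.1,[0,0,0],[0,0,0]]
    - [0.2,[0,0,0],[0,0,0]]
    - [0.2,[0,0,0],[0,0,0]]
    - [0.2,[0,0,0],[0,0,0]]
    - [0.2,[0,0,0],[0,0,0]]

```text
t: 15.25
ee_pos: [576.1, -154.5, 87.2]
orientation: [-2.318, -2.121, 0.0]
ft_force: [0.2, -0.1, -0.0]
width: 52.4
grasp_force: 0.0
```

Call:
jog_arm:
  commands:
    - [0.2,[0,0,-0.03],[0,0,0]]
    - [0.2,[0,0,-0.1],[0,0,0]]
    - [0.2,[0,0,-0.2],[0,0,0]]
    - [0.2,[0,0,-0.3],[0,0,0]]
    - [0.2,[0,0,-0.3],[0,0,0]]
    - [0.2,[0,0,-0.3],[0,0,0]]
    - [0.2,[0,0,0],[0,0,0]]
    - [0.2,[0,0,0],[0,0,0]]

```text
t: 16.05
ee_pos: [576.5, -154.6, 211.6]
orientation: [2.316, 2.12, 0.002]
ft_force: [-0.4, 0.5, -0.7]
width: 52.9
grasp_force: 0.0
```

```bash
python3 - <<'E'
from h import *
delta([576.4,-154.6,211],-5.1)
a=np.radians(-5.1);T=np.array([[np.cos(a),-np.sin(a)],[np.sin(a),np.cos(a)]]);c0=np.array([575.3,-156.5])
for n in["wrist","side"]:
    d=cam(n);P=cloud(d);L=(P[...,:2]-c0)@T;z=P[...,2];ok=d["z_map"]>0
    m=ok&(z>112)&(z<130)&(abs(L)<22).all(2);q=L[m];r=cv2.minAreaRect(q.astype(np.float32))
    print(n,m.sum(),np.percentile(z[m],[5,50,95]).round(1),r)
    if n=="wrist":A=d["image"]
    else:
        u,v=map(int,proj(d,np.array([[575.3,-156.5,80]]))[0]);B=cv2.resize(d["image"][v-45:v+45,u-60:u+60],(560,420),interpolation=cv2.INTER_CUBIC)
cv2.imwrite("pics/end.png",cv2.resize(np.hstack([A,B]),(800,300)))
E
```

```text
tcp [ 576.5 -154.6  211.6] yawY -5.08 tilt [-4.0e-04  2.1e-03 -1.0e+00] tool d mm [ 0.  -0.1  0.6] rz deg 0.02 =0.0004 t 16.05 F [-0.4  0.5 -0.7] w 52.9 g 0.0
wrist 1078 [115.7 121.6 123. ] ((-1.268284797668457, 2.5048017501831055), (25.5471248626709, 26.13950538635254), 0.9457733631134033)
side 84 [113.4 121.  123.6] ((0.8383827209472656, 3.0653228759765625), (27.96288299560547, 30.48362159729004), 5.032413959503174)
```

View pics/end.png

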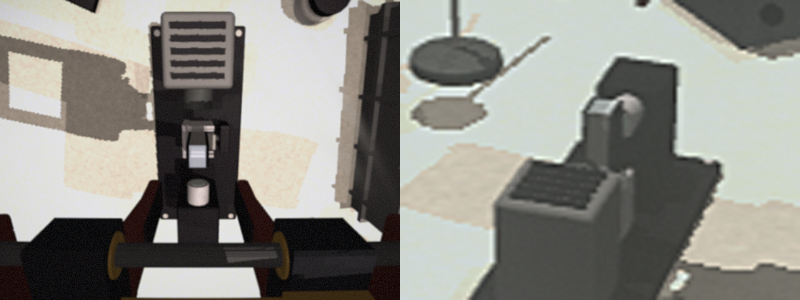

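The left half shows the cell seated upright in the pocket between the lamp and the detector barrel. Its clear band runs along the light path and the fingers are clear of it. Its top is at about 122 mm, so its underside is at about 32 mm, matching the measured rest.

```bash
python3 -c "
from workcell import close_job
print(close_job())"
```

```text
the job is handed in; nothing more can be done
None
```

The sample cell is upright in the tester pocket, clear faces to the lamp and detector, and seated on the rest at about 32 mm (11 N highest wrist reading while pushing down); it was released and the job handed in at about 16 s.

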